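# Basket of nozzles from the drip stand into the ultrasonic cleaner

### The job

Load the ultrasonic cleaner: lift the wire basket of brass nozzles up and off the two hooks of its drip stand, without wrenching the stand and without tipping the nozzles out, and set it down gently (not dropped) into the cleaner's dry, empty tank so that it sits flat on the tank floor. Let go of it, and leave the other things on the bench where they are.

Things in the scene. Friction and masses are not known exactly. Their poses are not given: they have to be found in the camera images.
- basket: Rectangular steel wire basket, 84 mm along its x, 124 mm along its y, walls 50 mm high, five brass nozzles inside (they keep their places); 0.18 to 0.35 kg. Origin at the centre of its underside, z up. A stiff wire bail rises from the middle of both short ends to a crossbar above. At the start it hangs still from the two hooks, axes parallel to the stand's, underside about 140 mm above the bench.
- grip (a point): Middle of the basket's crossbar, a straight horizontal wire 6 mm thick along the basket's y, 125 mm straight above the basket's origin. Its middle 50 mm is a blue plastic sleeve 12 mm thick: the place to take it, between the hooks. At the start 265 mm above the bench. The point turns with the basket.
- stand: Steel drip stand, fixed. Origin at bench level under the middle of the hanging basket; front is -x. Drip tray 195 mm along x (-76 to +120 mm), 165 mm along y, 18 mm high. Two upright rods at x = +100, y = +-36 mm, each bent forward to -x at the top (275 mm above the bench) into a hook of 6 mm rod. The gap of 66 mm between the hooks is open for a gripper.
- hook_tips (a point): Midway between the two upturned hook tips of the stand (y = +-36 mm), at the height of their tops, 285 mm above the bench and 22 mm in front (-x) of the crossbar's resting place. The crossbar rests in the V-shaped bottom of the hooks: the basket must rise at least 24 mm before it can move out over the tips to the stand's -x. Axes as the stand's.
- cleaner: Small bench-top ultrasonic cleaner, fixed: off-white housing, steel rim, dark control panel on its front (-x), no lid on. Outside 171 mm along x, 190 mm along y. Origin at bench level under the tank's centre, z up. Open steel tank 135 mm along x, 150 mm along y inside; rim 145 mm, flat floor 70 mm above the bench. The basket fits with its long side (y) along the tank's y, either way round.
- lid: The cleaner's flat steel lid, 165 x 180 mm, 40 mm high with its black knob, lying loose on the bench; origin at the centre of its underside.
- tub: White plastic tub with blue lid, 90 mm across, about 105 mm high, loose; origin at the centre of its underside.
- amber: Amber glass bottle with white cap, 64 mm across, about 150 mm high, loose; origin at the centre of its underside.
- sample: Small yellow sample jar with white cap, 36 mm across, about 50 mm high, loose, between stand and cleaner; origin at the centre of its underside.
- beaker: Empty glass beaker, 72 mm across, 95 mm high, loose; origin at the centre of its underside.
- driver: Red-handled screwdriver 170 mm long, lying loose on the bench in front of the robot; origin on its underside, blade towards its x.
- wash: White wash bottle with red cap and bent spout, 70 mm across, about 182 mm high, loose; origin at the centre of its underside.
Mind the look-alikes: they are no part of the job. Leave any black look-alike of the basket alone.

How it is judged:
By the outcome, as a careful person would: the job done as asked, in the order asked, and still so for the second after the job is handed in, with the robot touching nothing.
It also fails if it takes over 56 s, if anything falls off the work surface, if the arm or the gripper's body presses on something with over 40 N, if the wrist force passes 120 N, or if a joint passes its speed limit or range.

### The arm

A 6-joint arm with a two-finger parallel gripper is mounted at the origin on the work surface. World frame = base frame: x ahead of the robot, y to its left, z up, the work surface at z = 0. Lengths are in m, angles in rad, forces in N, time in s.
With the tool pointing down it reaches from about 0.375 to 0.925 m from the base axis. Payload 5.7 kg.
Tool frame: the origin (TCP) lies midway between the tips of the shut fingers; the grasp point (between the pads) lies 19 mm behind it; x points along the fingers, y is the direction in which the jaws open and shut, and the axes are right-handed (so a half turn about x gives the same grasp; the last joint's range is limited). The gripper opens to 88 mm and grips with 3 to 60 N. Pads are 20 mm wide; open, the fingers measure 115 mm over their backs; the gripper's body (75 mm by 178 mm) begins 61 mm behind the grasp point.
Start: joints at [-1.411, 0.359, 1.51, -0, 1.272, -0.115], TCP at [0.163, -0.577, 0.223] pointing down, gripper open.
Joint ranges: [-2.97, 2.97], [-1.01, 2.36], [0.21, 2.38], [-0.96, 4.11], [0.2, 2.71], [-2.98, 2.98]. Speed limits (rad/s): [2.39, 2.39, 3.14, 3.14, 3.14, 3.14].

### API

Orientations are given as a unit quaternion [w, x, y, z].
In Python, from station import sense, snapshot, calibration, sign_off gives the robot as it stands. The module is installed in compiled form; this text tells all that it offers.
- The arm moves only by the shell command python3 -m handwheel 'ROWS'. ROWS is a JSON object of lists of equal length, an entry for each row: "offset": the shift along the tool's x, y, z in units of 0.5 m (1.0 is 0.5 m), a list of three; "rotation": the turn, a rotation vector about the tool's x, y, z in units of pi rad (1.0 is pi rad), a list of three; "jaw": the opening, from 0 (shut) to 1 (fully open). A call has 1 to 8 rows; each row is the pose to reach, as a shift and turn from the pose measured when the call began, along the tool's axes at that moment, turning the shorter way round; what a row does not reach only later rows make up. A row lasts 1/12 s, in which the tool goes at most 41.7 mm and 7.16 degrees, less where a joint would pass 70% of its speed; a pose out of reach is approached as far as the arm can. A call with a number of a shift or a turn outside -1 to 1 is refused whole. A call with a gripper value outside its range is refused whole. The fingers move at their own pace and stop on an object; the grip force is fixed at half the most. Time passes only in rows, so rows that repeat a pose let the fingers close. It gives the time, the measured TCP pose, the force and the opening at its end, in the units of the state.
- sense(): the state, without advancing time (a new reading comes with each control period).
- snapshot(name): name is "scene" or "top" or "wrist"; returns (picture, depth): 400x640x3 uint8, red, green, blue; 400x640 float32, m along the optical axis (not along the pixel's ray), 0 where there is no reading.
- calibration(name): a dict with "intrinsics" (3x3 intrinsics, pixels), "R" (3x3) and "t" (3): a world point X has camera coordinates R X + t. Camera axes: x right, y down, z forward; pixel columns grow to the right and rows downward; lengths in m; the calibration is good to about 2 mm. The wrist camera is an equidistant fisheye: a pixel r from the principal point sees the ray r / f radians off the axis. A picture is of the moment at which its call begins: read the wrist's pose just before it. calibration takes no time and is no camera call; for the wrist camera it gives the pose at the moment of the call.
- sign_off(): hands the job in, once; it reports no verdict.
The state is a dict: "time": time; "q": joint angles; "joint_velocities": joint speeds; "joint_torque": joint torques, N m; "eef_pos": TCP position; "tcp_rot": TCP orientation; "ft_force": force on the tool from outside, world axes, zero at the start; "wrist_torque": the same for the moment, N m; "finger_gap": finger opening in m.
Only numpy, scipy, OpenCV 4.12 (cv2) and the standard library are available. Lean on these libraries where they do the work, as an engineer would, in place of code of your own. Each camera call takes 0.05 s, during which the arm holds its last target. There are 200 camera calls.

## Working session

There is one attempt and no reset: what is moved stays moved. The work goes in short steps, Python scripts to look and compute and a shell command to move; the robot and the scene stay as the last step left them, time stands still between calls to the robot, and variables do not carry over. Pictures are saved under pics/ and viewed, about 8 in all and at most 12, crops included, and the job is handed in when it is done.

```bash
mkdir -p pics
cat > h.py <<'E'
import numpy as np, cv2
from station import sense, snapshot, calibration
def grab(n,tag):
    c=calibration(n); p,d=snapshot(n); cv2.imwrite(f'pics/{tag}.png',p[:,:,::-1]); np.savez(f'{tag}.npz',p=p,d=d,K=c['intrinsics'],R=c['R'],t=c['t']); return p,d,c
def cloud(tag):
    z=np.load(f'{tag}.npz'); K=z['K'];d=z['d'];v,u=np.mgrid[:d.shape[0],:d.shape[1]]
    X=np.stack([(u-K[0,2])/K[0,0]*d,(v-K[1,2])/K[1,1]*d,d],-1)
    W=(X-z['t'])@z['R']; W[d==0]=np.nan; return z['p'],W
E
python3 - <<'E'
from h import *
for n in('scene','top'):grab(n,n+'0')
a=cv2.imread('pics/scene0.png');b=cv2.imread('pics/top0.png')
for n in('scene','top'):
    c=calibration(n);print(n,np.round(-np.array(c['R']).T@c['t'],3),np.round(c['R'],2).tolist(),c['intrinsics'])
s=sense();print(s['eef_pos'],s['tcp_rot'],s['time'])
E
```

```text
scene [ 1.724 -0.459  0.986] [[0.39, 0.92, -0.01], [0.51, -0.23, -0.83], [-0.77, 0.32, -0.56]] [[454.18823636   0.         322.92914133]
 [  0.         454.18823636 203.47953713]
 [  0.           0.           1.        ]]
top [0.33  0.007 1.528] [[0.01, -1.0, 0.01], [-0.98, -0.01, -0.19], [0.19, -0.01, -0.98]] [[436.75512286   0.         322.95451337]
 [  0.         436.75512286 187.41082194]
 [  0.           0.           1.        ]]
[ 0.1627261  -0.57687346  0.22192161] [-0.09628821 -0.70043152 -0.09743533  0.7004503 ] 0.1
```

View pics/scene0.png

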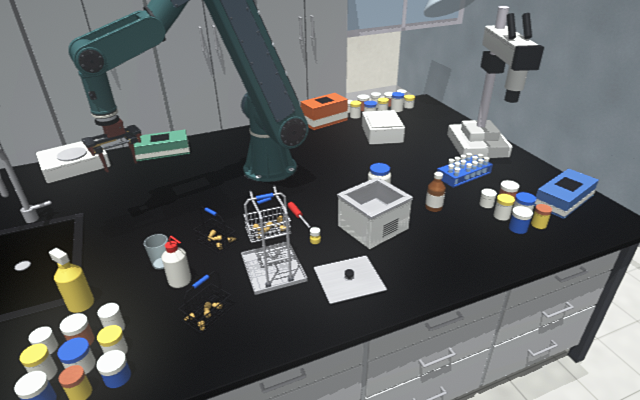

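View pics/top0.png

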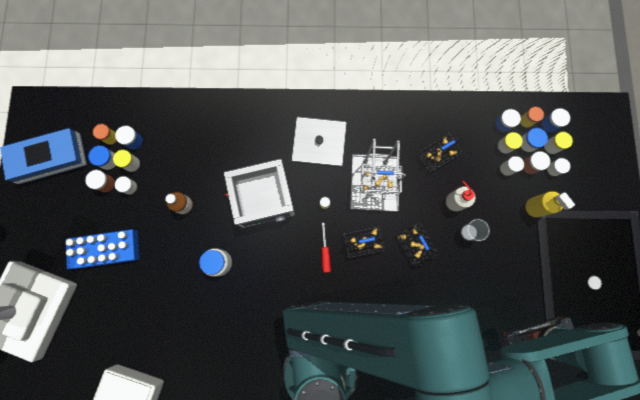

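Candidates: the steel basket on the stand at top (380,172), scene (267,210), and black look-alikes at top (365,242), (417,243) and (440,150). The steel one hanging on the hooks is the target. I'll check it in a crop and measure it.

Run:
```python
from h import *
a=cv2.imread('pics/scene0.png')[170:300,220:420];b=cv2.imread('pics/top0.png')[105:235,220:420]
cv2.imwrite('pics/crop1.png',cv2.resize(np.vstack([a,b]),None,fx=3,fy=2.3,interpolation=cv2.INTER_CUBIC)[:600])
def ray(z,u,v,h):
    r=z['R'].T@np.array([(u-z['K'][0,2])/z['K'][0,0],(v-z['K'][1,2])/z['K'][1,1],1]);c=-z['R'].T@z['t'];return c+r*(h-c[2])/r[2]
for n,(r0,r1,c0,c1) in {'scene0':(185,215,235,300),'top0':(140,210,350,410)}.items():
    z=np.load(n+'.npz');hsv=cv2.cvtColor(z['p'],cv2.COLOR_RGB2HSV)
    m=np.zeros(hsv.shape[:2],np.uint8);m[r0:r1,c0:c1]=cv2.inRange(hsv,(100,120,60),(130,255,255))[r0:r1,c0:c1]
    v,u=np.nonzero(m);P,W=cloud(n);(cx,cy),wh,an=cv2.minAreaRect(np.c_[u,v].astype(np.float32))
    x,y,vx,vy=0,0,0,0
    vx,vy,x0,y0=cv2.fitLine(np.c_[u,v].astype(np.float32),cv2.DIST_L2,0,.01,.01).ravel()
    p=ray(z,x0-8*vx,y0-8*vy,.265);q=ray(z,x0+8*vx,y0+8*vy,.265)
    print(n,len(u),(u.min(),u.max(),v.min(),v.max()),'ctr',ray(z,x0,y0,.265).round(4),'ang',np.degrees(np.arctan2(*(q-p)[1::-1])), 'depthmed',np.nanmedian(W[m>0],0).round(4))
P,W=cloud('top0');Wm=np.where(np.isnan(W),-1,W)
def rect(m,name):
    pts=Wm[m][:,:2].astype(np.float32);pts=pts[cv2.countNonZero is not None and slice(None)]
    (c,wh,an)=cv2.minAreaRect(pts);print(name,len(pts),np.round(c,4),np.round(wh,3),an,pts.min(0),pts.max(0))
X,Y,Z=Wm[...,0],Wm[...,1],Wm[...,2]
box=np.zeros(Z.shape,bool);box[140:240,210:310]=1
m=box&(abs(Z-.145)<.008)
m=cv2.morphologyEx(m.astype(np.uint8),cv2.MORPH_OPEN,np.ones((2,2)))>0
rect(m,'rim')
rect(cv2.erode((box&(abs(Z-.07)<.006)).astype(np.uint8),np.ones((2,2)))>0,'floor')
box[:]=0;box[130:220,340:410]=1
rect(box&(abs(Z-.018)<.006),'tray');rect(box&(Z>.262)&(Z<.3),'hooks')
box[:]=0;box[190:215,312:335]=1
rect(box&(Z>.03),'sample')
for n,(a,b,c,d) in {'amber':(185,220,160,195),'tub':(240,280,195,235),'wash':(180,215,445,480),'lid':(112,168,288,350),'beaker':(215,245,455,495)}.items():
    box[:]=0;box[a:b,c:d]=1;rect(box&(Z>.005),n);print(Z[box].max())
```

```text
scene0 138 (np.int64(256), np.int64(273), np.int64(192), np.int64(203)) ctr [ 0.6277 -0.193   0.265 ] ang 99.49009141635307 depthmed [ 0.443  -0.1683  0.1329]
top0 51 (np.int64(378), np.int64(393), np.int64(171), np.int64(174)) ctr [ 0.6185 -0.1891  0.265 ] ang -92.82107928924354 depthmed [ 0.618  -0.1895  0.2688]
rim 1263 [-0.2011 -0.3134] [2.091 0.257] 33.67393493652344 [-1. -1.] [0.720626   0.31280932]
floor 1136 [0.5851 0.2086] [0.121 0.143] 14.555074691772461 [0.5145053  0.12561913] [0.6578147 0.2915949]
tray 358 [ 0.6867 -0.1777] [0.225 0.295] 89.91464233398438 [ 0.53928465 -0.29056752] [ 0.833896   -0.06509241]
hooks 250 [ 0.6562 -0.1881] [0.108 0.129] 88.70915985107422 [ 0.59091306 -0.24091437] [ 0.72152156 -0.13346347]
sample 74 [ 0.5626 -0.0091] [0.032 0.028] 0.7007877826690674 [ 0.5465955  -0.02291709] [0.5785788 0.0046878]
amber 512 [0.564  0.5069] [0.122 0.118] 4.803084850311279 [0.5032827  0.44399804] [0.62466085 0.5710279 ]
0.15424425200082056
tub 771 [0.3655 0.3654] [0.132 0.136] 0.5371290445327759 [0.2992922  0.29736584] [0.43150118 0.43383485]
0.11530332907871325
wash 563 [ 0.5932 -0.4963] [0.119 0.123] 86.92845153808594 [ 0.5301587 -0.5569998] [ 0.6524496 -0.4357073]
0.18326534997558472
lid 2271 [0.7981 0.0121] [0.207 0.222] 0.587968647480011 [ 0.6941801  -0.09856693] [0.90153736 0.12341903]
0.04585060255234257
beaker 463 [ 0.476  -0.5384] [0.102 0.14 ] 0.37484288215637207 [ 0.42482954 -0.60797185] [ 0.52706724 -0.4689498 ]
0.09944901038162828
```

View pics/crop1.png

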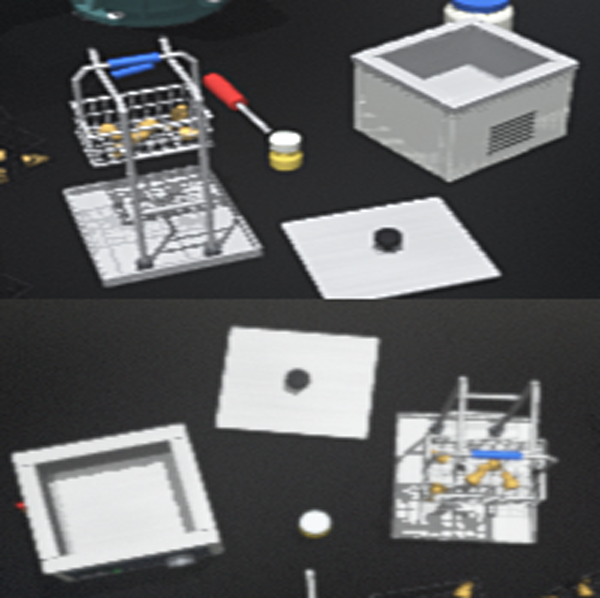

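Top view confirms the steel basket: its blue sleeve is at (385,172), with the uprights at its far (+x) side, so the stand's front faces the robot. The second blue blob in the scene view is a black basket's sleeve behind it. Next I'll refine the cleaner and work out the first moves.

```bash
cat >> h.py <<'E'
from scipy.spatial.transform import Rotation as Ro
def pose():
    s=sense();q=s['tcp_rot'];return s,np.array(s['eef_pos']),Ro.from_quat([q[1],q[2],q[3],q[0]])
def go(pos,yaw):
    """tool x down, tool y along world direction yaw (deg)"""
    s,p,R=pose();ya=np.array([np.cos(np.radians(yaw)),np.sin(np.radians(yaw)),0]);x=np.array([0,0,-1.])
    T=Ro.from_matrix(np.c_[x,ya,np.cross(x,ya)]);d=R.inv()
    print('offset',(d.apply(np.array(pos)-p)/.5).round(4),'rot',((d*T).as_rotvec()/np.pi).round(4),'norm mm',1e3*np.linalg.norm(pos-p),'deg',np.degrees((d*T).magnitude()))
E
python3 - <<'E'
from h import *
P,W=cloud('top0');W=np.nan_to_num(W,nan=-9);Z=W[...,2]
b=np.zeros(Z.shape,np.uint8);b[140:240,210:310]=1
m=((abs(Z-.145)<.01)&(b>0)).astype(np.uint8)
n,l,st,_=cv2.connectedComponentsWithStats(m);k=1+st[1:,4].argmax();m=l==k;print(st[k])
pts=W[m][:,:2].astype(np.float32);print('rim outer',cv2.minAreaRect(pts))
# ray-cast the contour at z=.145
z=np.load('top0.npz');cn,_=cv2.findContours(m.astype(np.uint8),cv2.RETR_CCOMP,cv2.CHAIN_APPROX_NONE)
for c in cn:
    if len(c)<60: continue
    uv=c.reshape(-1,2);K=z['K'];r=np.c_[(uv[:,0]-K[0,2])/K[0,0],(uv[:,1]-K[1,2])/K[1,1],np.ones(len(uv))]@z['R'];o=-z['R'].T@z['t']
    X=(o+r*((.145-o[2])/r[:,2:]))[:,:2].astype(np.float32);print(len(c),cv2.minAreaRect(X))
s,p,R=pose();print(R.as_matrix().round(3).tolist(),s['finger_gap'])
w=calibration('wrist');o=-np.array(w['R']).T@w['t'];print('cam in tool',R.inv().apply(o-p),'axis',R.inv().apply(w['R'][2]),w['intrinsics'])
for yaw in(-2,178):go([.163,-.577,.47],yaw)
go([.56,-.19,.47],178)
E
```

```text
[ 224  159   69   66 1307]
rim outer ((0.5803564786911011, 0.20649434626102448), (0.1771242767572403, 0.1903209388256073), 14.254658699035645)
217 ((0.5796247720718384, 0.20591503381729126), (0.17575408518314362, 0.18982182443141937), 14.282044410705566)
170 ((0.579958975315094, 0.20562654733657837), (0.13931073248386383, 0.15637920796871185), 14.751832962036133)
[[-0.0, 0.271, -0.962], [0.002, -0.962, -0.271], [-1.0, -0.002, -0.0]] 0.08792969723944595
cam in tool [-0.16244516 -0.0007369  -0.06945258] axis [0.96695916 0.00114695 0.25492877] [[309.70691629   0.         322.29340565]
 [  0.         309.70691629 196.88188924]
 [  0.           0.           1.        ]]
offset [-4.962e-01 -4.000e-04 -6.000e-04] rot [-4.014e-01 -4.000e-04  4.000e-04] norm mm 248.0785784536786 deg 72.25341400444512
offset [-4.962e-01 -4.000e-04 -6.000e-04] rot [5.986e-01 4.000e-04 4.000e-04] norm mm 248.0785784536786 deg 107.74666517843636
offset [-0.4951 -0.5299 -0.9748] rot [5.986e-01 4.000e-04 4.000e-04] norm mm 607.4870485512698 deg 107.74666517843636
```

```bash
python3 -m handwheel '{"offset":[[-0.07,0,0],[-0.14,0,0],[-0.21,0,0],[-0.28,0,0],[-0.35,0,0],[-0.42,0,0],[-0.46,0,0],[-0.5,0,0]],"rotation":[[-0.03,0,0],[-0.06,0,0],[-0.09,0,0],[-0.12,0,0],[-0.15,0,0],[-0.18,0,0],[-0.21,0,0],[-0.24,0,0]],"jaw":[1,1,1,1,1,1,1,1]}'
python3 -c "
from h import *
go([.57,-.19,.42],-2)"
```

```text
time: 0.77
eef_pos: [0.1628, -0.5773, 0.4739]
tcp_rot: [-0.349, -0.615, -0.349, 0.615]
ft_force: [-0.2, -0.8, -0.5]
finger_gap: 0.0881
offset [ 0.1077  0.3031 -1.0824] rot [-0.1599  0.      0.    ] norm mm 564.5952316739802 deg 28.78863035890078
```

```bash
python3 -m handwheel '{"offset":[[0,0.02,-0.07],[0,0.04,-0.15],[0,0.06,-0.22],[0,0.08,-0.3],[0,0.1,-0.37],[0,0.12,-0.45],[0,0.14,-0.52],[0,0.15,-0.57]],"rotation":[[-0.02,0,0],[-0.04,0,0],[-0.06,0,0],[-0.08,0,0],[-0.1,0,0],[-0.12,0,0],[-0.14,0,0],[-0.16,0,0]],"jaw":[0.6,0.6,0.6,0.6,0.6,0.6,0.6,0.6]}'
python3 -c "
from h import *
go([.57,-.19,.42],-2)"
```

```text
time: 1.43
eef_pos: [0.3749, -0.3684, 0.4736]
tcp_rot: [0.492, 0.508, 0.493, -0.507]
ft_force: [1.0, -0.2, 0.8]
finger_gap: 0.0527
offset [ 0.1077  0.3793 -0.3681] rot [ 0.0016 -0.0004 -0.0001] norm mm 269.6989184900928 deg 0.29604403631004295
```

```bash
python3 -m handwheel '{"offset":[[0.01,0.05,-0.05],[0.02,0.1,-0.1],[0.04,0.15,-0.15],[0.06,0.21,-0.2],[0.08,0.27,-0.26],[0.1,0.33,-0.32],[0.108,0.379,-0.368],[0.108,0.379,-0.368]],"rotation":[[0,0,0],[0,0,0],[0,0,0],[0,0,0],[0,0,0],[0,0,0],[0,0,0],[0,0,0]],"jaw":[0.6,0.6,0.6,0.6,0.6,0.6,0.6,0.6]}'
python3 - <<'E'
from h import *
p,d,c=grab('wrist','w1')
print(pose()[1])
cv2.imwrite('pics/w1b.png',p[:,:,::-1])
E
```

```text
time: 2.1
eef_pos: [0.5731, -0.1848, 0.4171]
tcp_rot: [0.492, 0.507, 0.496, -0.505]
ft_force: [-0.3, 0.1, -0.1]
finger_gap: 0.0525
[ 0.57126603 -0.18712885  0.41788321]
```

View pics/w1.png

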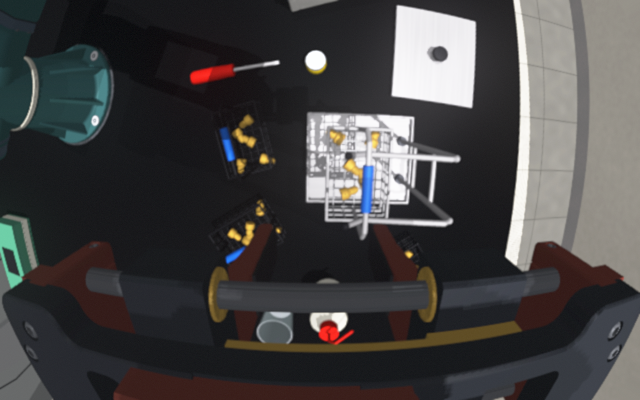

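Wrist view: target sleeve at about (368,189) between the two hooks, which extend to x≈455. The tray spans roughly (307,112) to (412,204). The black baskets are clear of it.

```bash
cat >> h.py <<'E'
def fray(z,uv,h):
    uv=np.atleast_2d(np.array(uv,float));K=z['K'];d=(uv-[K[0,2],K[1,2]])/K[0,0];th=np.linalg.norm(d,axis=1,keepdims=True)
    r=np.c_[d/np.maximum(th,1e-9)*np.sin(th),np.cos(th)]@z['R'];o=-z['R'].T@z['t'];return o+r*((h-o[2])/r[:,2:])
def sleeve(tag,box,h):
    z=np.load(tag+'.npz');hsv=cv2.cvtColor(z['p'],cv2.COLOR_RGB2HSV);m=cv2.inRange(hsv,(105,150,50),(125,255,255))
    r0,r1,c0,c1=box;k=np.zeros_like(m);k[r0:r1,c0:c1]=m[r0:r1,c0:c1]
    v,u=np.nonzero(k);X=fray(z,np.c_[u,v],h);x=X[:,:2].astype(np.float32);(c,wh,a)=cv2.minAreaRect(x)
    vx,vy,_,_=cv2.fitLine(x,cv2.DIST_L2,0,.01,.01).ravel();print('sleeve',len(u),np.round(c,4),np.round(wh,4),'yaw of y-axis-90',np.degrees(np.arctan2(vy,vx))%180-90)
E
python3 - <<'E'
from h import *
sleeve('w1',(150,220,345,390),.268)
z=np.load('w1.npz')
t=fray(z,[(307,112),(415,118),(410,204),(305,201)],.018);print(t.round(3))
hk=fray(z,[(457,158),(450,221)],.275);print('upright tops',hk.round(3))
E
```

```text
sleeve 418 [ 0.6188 -0.1894] [0.0493 0.0108] yaw of y-axis-90 -2.9698334
[[ 0.547 -0.103  0.018]
 [ 0.746 -0.115  0.018]
 [ 0.74  -0.279  0.018]
 [ 0.538 -0.268  0.018]]
upright tops [[ 0.716 -0.156  0.275]
 [ 0.713 -0.225  0.275]]
```

```bash
python3 -c "
from h import *
go([.619,-.1893,.32],-3)"
```

```text
offset [0.1956 0.096  0.0026] rot [ 0.0087 -0.001   0.0007] norm mm 108.92367938878913 deg 1.5767925243593295
```

```bash
python3 -m handwheel '{"offset":[[0.03,0.02,0],[0.07,0.04,0],[0.11,0.06,0],[0.15,0.08,0],[0.18,0.09,0.002],[0.195,0.096,0.002],[0.196,0.096,0.003],[0.196,0.096,0.003]],"rotation":[[0.009,0,0],[0.009,0,0],[0.009,0,0],[0.009,-0.001,0.001],[0.009,-0.001,0.001],[0.009,-0.001,0.001],[0.009,-0.001,0.001],[0.009,-0.001,0.001]],"jaw":[0.6,0.6,0.6,0.6,0.6,0.6,0.6,0.6]}'
python3 -c "
from h import *
go([.619,-.1893,.246],-3);grab('wrist','w2');sleeve('w2',(100,330,250,450),.268)"
```

```text
time: 2.82
eef_pos: [0.6184, -0.1902, 0.32]
tcp_rot: [0.486, 0.513, 0.486, -0.513]
ft_force: [0.2, -0.3, -0.0]
finger_gap: 0.0527
offset [ 0.1479  0.001  -0.002 ] rot [-0.0006  0.0001 -0.0001] norm mm 73.96443474001649 deg 0.10210470018449763
sleeve 909 [ 0.6205 -0.1888] [0.0497 0.012 ] yaw of y-axis-90 -2.2641678
```

```bash
python3 -m handwheel '{"offset":[[0.03,0.002,-0.002],[0.06,0.002,-0.002],[0.09,0.002,-0.002],[0.115,0.002,-0.002],[0.135,0.002,-0.002],[0.148,0.002,-0.002],[0.148,0.002,-0.002],[0.148,0.002,-0.002]],"rotation":[[0,0,0],[0,0,0],[0,0,0],[0,0,0],[0,0,0],[0,0,0],[0,0,0],[0,0,0]],"jaw":[0.6,0.6,0.6,0.6,0.6,0.6,0.6,0.6]}'
python3 -c "
from h import *
grab('wrist','w3');print(sense()['wrist_torque'])"
```

```text
time: 3.53
eef_pos: [0.6202, -0.1895, 0.2474]
tcp_rot: [0.487, 0.514, 0.485, -0.513]
ft_force: [0.8, -1.3, -0.2]
finger_gap: 0.0527
[-0.00080383 -0.08142711  0.0241868 ]
```

View pics/w3.png

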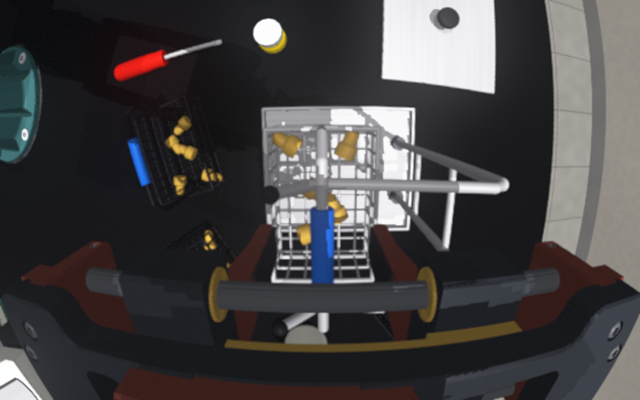

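The sleeve at (322,245) lies midway between the fingers at about (255,255) and (395,255), inside the hooks. I'll close now.

```bash
python3 -m handwheel '{"offset":[[0,0,0],[0,0,0],[0,0,0],[0,0,0],[0,0,0],[0,0,0],[0,0,0],[0,0,0]],"rotation":[[0,0,0],[0,0,0],[0,0,0],[0,0,0],[0,0,0],[0,0,0],[0,0,0],[0,0,0]],"jaw":[0.4,0.25,0,0,0,0,0,0]}'
```

```text
time: 4.25
eef_pos: [0.6204, -0.1896, 0.2478]
tcp_rot: [0.487, 0.514, 0.485, -0.513]
ft_force: [0.6, -1.1, 0.5]
finger_gap: 0.0111
```

```bash
python3 -m handwheel '{"offset":[[-0.008,0,0],[-0.018,0,0],[-0.03,0,0],[-0.044,0,0],[-0.058,0,0],[-0.072,0,0],[-0.084,0,0],[-0.09,0,0]],"rotation":[[0,0,0],[0,0,0],[0,0,0],[0,0,0],[0,0,0],[0,0,0],[0,0,0],[0,0,0]],"jaw":[0,0,0,0,0,0,0,0]}'
python3 -c "
from h import *
grab('scene','s2');print(sense()['wrist_torque']);a=cv2.imread('pics/s2.png')[150:300,200:350];cv2.imwrite('pics/s2c.png',cv2.resize(a,None,fx=3.5,fy=3.5))"
```

```text
time: 4.92
eef_pos: [0.6208, -0.1897, 0.2943]
tcp_rot: [0.488, 0.514, 0.485, -0.513]
ft_force: [-0.5, -0.5, -1.8]
finger_gap: 0.0115
[-0.06338363 -0.13661245  0.01526605]
```

View pics/s2c.png

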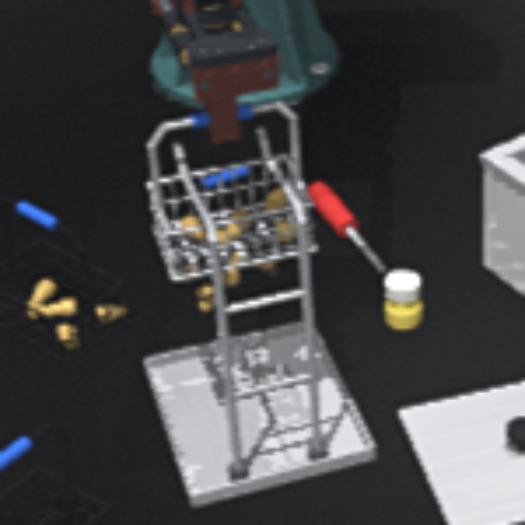

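Lifted 46 mm and held level, with the crossbar above the tips. Next I'll move it out over the tips towards the stand's −x.

```bash
python3 -m handwheel '{"offset":[[0,-0.01,0],[0,-0.03,0],[0,-0.06,0],[0,-0.09,0],[0,-0.12,0],[0,-0.15,0],[0,-0.175,0],[0,-0.18,0]],"rotation":[[0,0,0],[0,0,0],[0,0,0],[0,0,0],[0,0,0],[0,0,0],[0,0,0],[0,0,0]],"jaw":[0,0,0,0,0,0,0,0]}'
python3 -c "
from h import *
go([.54,.0,.33],6);go([.58,.206,.33],14.5)"
```

```text
time: 5.63
eef_pos: [0.5277, -0.1842, 0.2936]
tcp_rot: [0.487, 0.514, 0.485, -0.513]
ft_force: [-0.1, -0.5, -3.1]
finger_gap: 0.0114
offset [-0.0731  0.0046 -0.3692] rot [-0.0507  0.0004 -0.0007] norm mm 188.1829173956489 deg 9.131165417337419
offset [-0.0735  0.062  -0.7849] rot [-0.0979  0.0005 -0.0006] norm mm 395.39225630878974 deg 17.630623213530292
```

```bash
python3 -m handwheel '{"offset":[[-0.02,0,-0.01],[-0.04,0,-0.03],[-0.06,0,-0.07],[-0.073,0,-0.12],[-0.073,0,-0.17],[-0.073,0,-0.23],[-0.073,0,-0.29],[-0.073,0.005,-0.35]],"rotation":[[0,0,0],[-0.005,0,0],[-0.01,0,0],[-0.016,0,0],[-0.023,0,0],[-0.03,0,0],[-0.037,0,0],[-0.045,0,0]],"jaw":[0,0,0,0,0,0,0,0]}'
python3 -c "
from h import *
go([.58,.206,.33],14.5)"
```

```text
time: 6.3
eef_pos: [0.5401, -0.0072, 0.3314]
tcp_rot: [0.523, 0.478, 0.52, -0.477]
ft_force: [0.2, -0.1, -3.9]
finger_gap: 0.0109
offset [ 0.0026  0.1173 -0.4177] rot [-0.0523  0.0005 -0.0011] norm mm 216.94621466498324 deg 9.411791922062521
```

```bash
python3 -m handwheel '{"offset":[[0,0.02,-0.06],[0,0.04,-0.13],[0,0.06,-0.2],[0,0.08,-0.27],[0,0.1,-0.33],[0.002,0.11,-0.38],[0.002,0.117,-0.41],[0.002,0.117,-0.418]],"rotation":[[-0.007,0,0],[-0.014,0,0],[-0.021,0,0],[-0.028,0,0],[-0.035,0,0],[-0.042,0,-0.001],[-0.05,0,-0.001],[-0.052,0,-0.001]],"jaw":[0,0,0,0,0,0,0,0]}'
python3 - <<'E'
from h import *
grab('wrist','w4');go([.58,.206,.22],14.5)
E
```

```text
time: 6.97
eef_pos: [0.5803, 0.2096, 0.3308]
tcp_rot: [0.561, 0.432, 0.56, -0.431]
ft_force: [0.1, -0.1, -3.5]
finger_gap: 0.011
offset [ 0.2214 -0.0012  0.0044] rot [ 0.0009  0.0004 -0.0003] norm mm 110.74025322010273 deg 0.19188699737517817
```

View pics/w4.png

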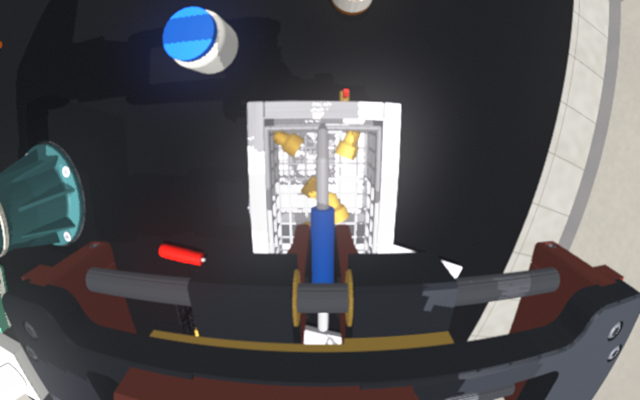

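Basket over the tank and aligned with it; the rim's outer corners are at (248,103) and (401,103), with the sides running down to y≈250. I'll check the centring from the rim rays.

Run:
```python
from h import *
z=np.load('w4.npz');X=fray(z,[(248,103),(401,103),(254,250),(396,245)],.145)
a=np.radians(14.5);r=np.array([[np.cos(a),np.sin(a)],[-np.sin(a),np.cos(a)]])
print(((X[:,:2]-[.58,.206])@r.T).round(4))
Y=fray(z,[(265,122),(382,122)],.145);print('inner',((Y[:,:2]-[.58,.206])@r.T).round(4))
B=fray(z,[(272,128),(378,128)],.349-.125+.05);print('basket top far edge',((B[:,:2]-[.58,.206])@r.T).round(4),pose()[1])
```

```text
[[-0.0827  0.0906]
 [ 0.0903  0.0915]
 [-0.0837 -0.0879]
 [ 0.0939 -0.0806]]
inner [[-0.0632  0.0682]
 [ 0.0686  0.0688]]
basket top far edge [[-0.0345  0.0658]
 [ 0.0407  0.0662]] [0.57989739 0.2083805  0.33071462]
```

```bash
python3 -m handwheel '{"offset":[[0.01,0.004,0.003],[0.04,0.004,0.006],[0.08,0.004,0.008],[0.12,0.004,0.008],[0.16,0.004,0.008],[0.2,0.004,0.008],[0.23,0.004,0.008],[0.24,0.004,0.008]],"rotation":[[0,0,0],[0,0,0],[0,0,0],[0,0,0],[0,0,0],[0,0,0],[0,0,0],[0,0,0]],"jaw":[0,0,0,0,0,0,0,0]}'
python3 -c "
from h import *
go([.582,.2045,.1785],14.5)"
```

```text
time: 7.68
eef_pos: [0.5814, 0.2025, 0.208]
tcp_rot: [0.559, 0.431, 0.56, -0.434]
ft_force: [-0.5, -0.5, -3.1]
finger_gap: 0.0112
offset [ 0.059   0.0024 -0.0037] rot [0.0003 0.0006 0.0012] norm mm 29.58875109571708 deg 0.24780925285918498
```

```bash
python3 -m handwheel '{"offset":[[0.01,0.002,-0.002],[0.02,0.002,-0.003],[0.03,0.002,-0.003],[0.037,0.002,-0.003],[0.042,0.002,-0.003],[0.046,0.002,-0.003],[0.05,0.002,-0.003],[0.053,0.002,-0.003]],"rotation":[[0,0,0.001],[0,0,0.001],[0,0,0.001],[0,0,0.001],[0,0,0.001],[0,0,0.001],[0,0,0.001],[0,0,0.001]],"jaw":[0,0,0,0,0,0,0,0]}'
python3 -m handwheel '{"offset":[[0.002,0,0],[0.004,0,0],[0.006,0,0],[0.007,0,0],[0.008,0,0]],"rotation":[[0,0,0],[0,0,0],[0,0,0],[0,0,0],[0,0,0]],"jaw":[0,0,0,0,0]}'
```

```text
time: 8.35
eef_pos: [0.582, 0.2043, 0.1816]
tcp_rot: [0.56, 0.432, 0.559, -0.433]
ft_force: [-0.7, 0.9, -3.5]
finger_gap: 0.0112
time: 8.77
eef_pos: [0.5821, 0.2042, 0.1782]
tcp_rot: [0.56, 0.432, 0.559, -0.433]
ft_force: [-2.8, -0.9, 5.4]
finger_gap: 0.0113
```

Contact: the force went from −3.5 N to +5.4 N at the expected height. Release.

```bash
python3 -m handwheel '{"offset":[[0,0,0],[-0.001,0,0],[-0.002,0,0],[-0.002,0,0],[-0.002,0,0],[-0.002,0,0],[-0.002,0,0],[-0.002,0,0]],"rotation":[[0,0,0],[0,0,0],[0,0,0],[0,0,0],[0,0,0],[0,0,0],[0,0,0],[0,0,0]],"jaw":[0,0,0,0.2,0.3,0.4,0.5,0.6]}'
python3 -m handwheel '{"offset":[[-0.01,0,0],[-0.03,0,0],[-0.06,0,0],[-0.1,0,0],[-0.15,0,0],[-0.2,0,0],[-0.26,0,0],[-0.3,0,0]],"rotation":[[0,0,0],[0,0,0],[0,0,0],[0,0,0],[0,0,0],[0,0,0],[0,0,0],[0,0,0]],"jaw":[0.6,0.6,0.6,0.6,0.6,0.6,0.6,0.6]}'
python3 - <<'E'
from h import *
grab('wrist','w5');grab('scene','s5');grab('top','t5')
a=cv2.imread('pics/w5.png')[60:360,160:480]
b=cv2.imread('pics/s5.png')[100:300,150:470]
cv2.imwrite('pics/f5.png',np.vstack([cv2.resize(a,(480,300)),cv2.resize(b,(480,300))]))
sleeve('w5',(100,330,250,450),.198)
E
```

```text
time: 9.43
eef_pos: [0.5823, 0.2042, 0.1794]
tcp_rot: [0.56, 0.432, 0.559, -0.433]
ft_force: [-0.3, 0.4, 0.0]
finger_gap: 0.0407
time: 10.1
eef_pos: [0.5829, 0.2047, 0.3335]
tcp_rot: [0.561, 0.433, 0.558, -0.432]
ft_force: [0.5, 0.3, 0.8]
finger_gap: 0.0527
sleeve 461 [0.5818 0.2045] [0.0091 0.0478] yaw of y-axis-90 14.447968
```

View pics/f5.png

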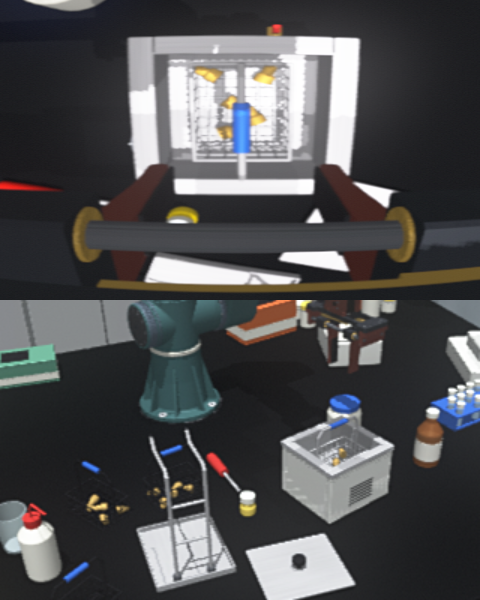

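Basket seated flat and square, centred in the tank, with five nozzles inside. The gripper is clear and the stand is empty and intact. The surrounding items look to be where they were. Quick numeric check, then hand in.

Run:
```python
from h import *
from station import sign_off
a=np.load('top0.npz')['p'].astype(int);b=np.load('t5.npz')['p'].astype(int)
for n,(r0,r1,c0,c1) in {'amber':(185,220,160,195),'tub':(245,280,195,235),'wash':(180,215,445,480),'lid':(112,168,288,350),'sample':(195,212,315,335),'driver':(220,275,318,334),'beaker':(215,245,455,495)}.items():
    print(n,(abs(a-b)[r0:r1,c0:c1].max(2)>60).mean().round(3))
print(sense()['ft_force'],sense()['joint_velocities'].__repr__()); print(sign_off())
```

```text
amber 0.14
tub 0.649
wash 0.0
lid 0.0
sample 0.0
driver 0.0
beaker 0.0
[-0.02222448 -0.40814366 -0.32614435] array([-0.0017066 ,  0.03191463,  0.06352915, -0.00085608, -0.01677243,
        0.00100953])
the job is handed in; nothing more can be done
None
```

The basket of nozzles is in the cleaner's tank and released, and the job was handed in at about 10 s of robot time. I gripped it by the blue sleeve and raised it 46 mm. I carried it out over the hook tips, then lowered it slowly into the tank.

**Set-down:** Touchdown was gentle. The upward force on the tool read about 5 N at the expected height, and 0 N once the fingers opened.

**Last checks:**
- **Position:** the sleeve measured at (0.582, 0.2045) m, turned 14.4°. The tank measured at about (0.580, 0.206) m, turned about 14.5°, so the basket sits inside the clearances.
- **Flatness:** I judged this by eye from the last wrist and scene views, which show it level with all the nozzles inside. I took no separate height measurement.
- **Other things:** in the top view, the wash bottle, lid, sample jar, screwdriver and beaker are unchanged.

**One check disagreed:** the before/after top views differ at the tub (65% of pixels) and the amber bottle (14%). I think this is the arm and its shadow over that side, as both look in place in the final scene view. I did not measure their positions again.

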